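# Lay a biscuit case on the check-weigher

### The arm

A 6-joint arm with a two-finger parallel gripper is mounted at the origin on the work surface. World frame = base frame: x ahead of the robot, y to its left, z up, the work surface at z = 0. Lengths are in m, angles in rad, forces in N, time in s.
With the tool pointing down it reaches from about 0.325 to 0.875 m from the base axis. Payload 4.4 kg.
Tool frame: the origin (TCP) lies at the very end of the fingers, on their centre line; the grasp point (between the pads) lies 19 mm behind it (ctrl.grip_point_offset is the distance from the TCP to the grasp point, in m); y points along the fingers, z is the direction in which the jaws open and shut, and the axes are right-handed (so a half turn about y gives the same grasp; the last joint's range is limited). The gripper opens to 85 mm and grips with 20 to 120 N. Pads are 22 mm wide; open, the fingers measure 114 mm over their backs; the gripper's body (76 mm by 85 mm) begins 54 mm behind the grasp point. The pads swing forward as they close: fully open they stand 13 mm farther back than shut.
Start: joints at [-0.15, 0.207, 1.542, -0, 1.393, -0.15], TCP at [0.575, -0, 0.231] pointing down, gripper open.
Joint ranges: [-2.73, 2.73], [-0.86, 2.22], [0.23, 2.46], [-1.11, 4.25], [0.08, 2.63], [-2.82, 2.82]. Speed limits (rad/s): [2.79, 2.79, 3.14, 3.14, 3.14, 3.14].

### API

Orientations are given as a unit quaternion [w, x, y, z].
In Python, from cell import ctrl gives the robot as it stands. The module is installed in compiled form; this text tells all that it offers.
- The arm moves only by the tool carry_out, never from a script. Its argument "moves" is one flat list of numbers, 7 for each row, row after row: the shift along the tool's x, y, z in cm, then the turn, a rotation vector about the tool's x, y, z in degrees, then the finger opening in cm, from 0 to 8.54. A call has 1 to 20 rows; each row shifts and turns the pose as measured when the row begins, along the tool's axes as they then stand; what a row does not reach is not made up. A row lasts 1/12 s, in which the tool goes at most 41.7 mm and 7.16 degrees, less where a joint would pass 70% of its speed; a pose out of reach is approached as far as the arm can. A call with a gripper value outside its range is refused whole. The fingers move at their own pace and stop on an object; "force" is the grip in N (left out, the last holds). Time passes only in rows, so rows that do not move let the fingers close. It gives the time, the measured TCP pose, the force and the opening at its end, in the units of the state.
- ctrl.observe(): the state, without advancing time (a new reading comes with each control period).
- ctrl.capture(name): name is "scene" or "side" or "wrist"; returns a dict with "color" (384x512x3 uint8, red, green, blue), "z_map" (384x512 float32, m along the optical axis (not along the pixel's ray), 0 where there is no reading), "intrinsics" (3x3 intrinsics, pixels), "position" and "orientation" of the camera in the world. Camera axes: x right, y down, z forward; pixel columns grow to the right and rows downward; lengths in m; the calibration is good to about 2 mm. A picture is of the moment at which its call begins.
- ctrl.sign_off(): hands the job in, once; it reports no verdict.
Trained networks look in the newest picture that a camera, given by its name, has taken for a name from the list of things; names that differ only in an ending like _2 or _b are one class to them, and where a whole thing is asked for, a point or a joint stands for the part that bears it (a point fixed in the world has none). Each returns a list of dicts, best first, with "conf" (0 to 1); they miss things now and then, are a little off and sometimes report something else, mostly with a low value. They report only what shows in the picture. A call takes as long as a camera call. They do not tell look-alikes from the thing itself.
- ctrl.boxes_of(camera, thing): "at" ([x, y, z] in m, in the coordinates of the camera as it stood for that picture, good to about 4 mm: the middle of the surface that is visible of it).
- ctrl.tip_of(camera, thing): "at" ([x, y, z] in m, in the coordinates of the camera as it stood for that picture, good to about 4 mm: a listed point, or the origin of a listed thing).
The state is a dict: "time": time; "q": joint angles; "joint_velocities": joint speeds; "tau": joint torques, N m; "position": TCP position; "ee_rot": TCP orientation; "ft_force": force on the tool from outside, world axes, zero at the start; "torque": the same for the moment, N m; "gripper_width": finger opening in m.
Only numpy, scipy, OpenCV 4.12 (cv2) and the standard library are available. Lean on these libraries where they do the work, as an engineer would, in place of code of your own. Each camera call takes 0.05 s, during which the arm holds its last target.

### The job

Slide the standing biscuit case along the low steel deck, keeping it upright, until its foot is pressed squarely against the edge of the raised weighing platform. Then push high on it to tip it over that edge onto its side on the platform, slide it on until its top is pressed flush against the black stop pad of the end plate, and let go there. Both stops were set by hand, so feel for them: press the case surely against each (about 5 N), but never push on it with more than 15 N, as the biscuits break, and leave the tub, the spatula and the stack of biscuits where they are.

Things in the scene. Friction and masses are not known exactly. Their poses are not given: they have to be found in the camera images.
- station: Fixed check-weigher on the table. Its +x runs level from the low deck towards the raised platform and the end plate (the direction of every push), y across, z up. Origin on the table top (z = 0), under the middle of the step's mean place. Deck: polished steel, 240 mm wide, from x = -280 mm to the step, its top 10 mm above the table. Behind the end plate stands a readout box 50 mm high.
- platform: Fixed frame of the raised platform; origin and axes as the station's. It carries a hand-set load plate 215 x 240 mm, top 22 mm above the table, whose near edge is the step (12 mm above the deck) that stops the case's foot and about which the case tips. The plate holds fast where it was set, but its place is not measured: the edge lies anywhere from station x = -16 to +16 mm.
- end_plate: Fixed upright steel plate, 170 mm wide, 60 mm high. Origin: foot of its near face, at station x = 205 mm, 22 mm above the table; axes as the station's. In front of it stands its black stop pad, 150 mm wide, up to 52 mm above the platform: the end stop. The pad holds fast where it was set, its place not measured: its near face lies anywhere from station x = 161 to 193 mm.
- case: Closed cardboard case of biscuits, 0.55 to 0.95 kg: 95 mm along its own x, 140 mm along y, 135 mm high along z, too thick to grip. Origin: centre of its underside. Starts standing on the deck, its foot 30 to 80 mm short of station x = 0, x along the station's x within 0.2 rad. Slides on the steel with friction 0.3 to 0.5; fingers hold the card better (up to about 1). Once tipped its z lies along the station's +x.
- case_top (a point): Centre of the case's top, 135 mm from its origin along its z; the end that must meet the stop pad. While the case tips about the step edge, the pushed face swings upward as well as forward: the hand must rise with it in an arc or it jams. Past about 40 degrees the case falls by itself. It then overhangs the step, this point being 70 to 130 mm past the edge.
- reject_tub: White open tub of reject biscuits, 150 x 200 x 70 mm, bystander. Origin: centre of its underside.
- spatula: Spatula 240 mm long lying on the table, bystander.
- biscuit_stack: Stack of sandwich biscuits, 68 mm across, 43 mm high, bystander. Origin: centre of its underside.
Mind the look-alikes: they are no part of the job. What is shaped like the case but pink is not meant.

How it is judged:
By the outcome, as a careful person would: the job done as asked, in the order asked, and still so for the second after the job is handed in, with the robot touching nothing.
It also fails if it takes over 70 s, if anything falls off the work surface, if the arm or the gripper's body presses on something with over 40 N, if the wrist force passes 120 N, or if a joint passes its speed limit or range.

## Working session

There is one attempt and no reset: what is moved stays moved. The work goes in short steps, Python scripts to look and compute and a tool call to move; the robot and the scene stay as the last step left them, time stands still between calls to the robot, and variables do not carry over. Pictures are saved under pics/ and viewed, and the job is handed in when it is done.

Besides the shell and the picture viewer there is one more tool, called after ">>>" as name(argument=value, ...) on one line, values as JSON. carry_out: Moves the arm, as the interface text tells. Its arguments: {"type":"object","properties":{"moves":{"type":"array","items":{"type":"number"}},"force":{"type":"number"}},"required":["moves"]}

```bash
ls; mkdir -p pics
cat > h.py <<'E'
import numpy as np,cv2
from cell import ctrl
from scipy.spatial.transform import Rotation as R
def rot(q): return R.from_quat([q[1],q[2],q[3],q[0]]).as_matrix()
def cap(n): return ctrl.capture(n)
def save(c,f): cv2.imwrite('pics/'+f,cv2.cvtColor(c['color'],cv2.COLOR_RGB2BGR))
def w(c,p): return rot(c['orientation'])@np.array(p)+np.array(c['position'])
def cloud(c):
    z=c['z_map'];K=c['intrinsics'];v,u=np.mgrid[:z.shape[0],:z.shape[1]]
    P=np.stack([(u-K[0][2])/K[0][0]*z,(v-K[1][2])/K[1][1]*z,z],-1)
    return P@rot(c['orientation']).T+np.array(c['position'])
E
python3 - <<'E'
from h import *
np.set_printoptions(precision=4,suppress=True)
print(ctrl.observe())
for n in ['scene','side','wrist']:
    c=cap(n);save(c,n+'0.png');print(n,c['position'],c['orientation'])
    np.save(n+'0.npy',cloud(c))
    for t in ['station','platform','end_plate','case','case_top','reject_tub','biscuit_stack','spatula']:
        for f in ('boxes_of','tip_of'):
            r=getattr(ctrl,f)(n,t)
            print(t,f,[(round(d['conf'],2),w(c,d['at']).round(3)) for d in r[:3]])
E
```

```text
pics
{'time': 0.0, 'q': array([-0.1505,  0.2074,  1.543 ,  0.    ,  1.3935, -0.1505]), 'joint_velocities': array([-0.0005,  0.0001,  0.0001, -0.0009,  0.0015, -0.0006]), 'tau': array([  0.0004, -38.3034, -29.1595,  -0.0002,   0.0106,   0.0001]), 'position': array([0.5742, 0.0001, 0.2301]), 'ee_rot': array([ 0.4995, -0.5005,  0.5007, -0.4993]), 'ft_force': array([ 0.3203, -0.0258,  0.3532]), 'torque': array([-0.0377,  0.0224, -0.0006]), 'gripper_width': 0.08566963377705772}
scene [0.9855 0.6658 1.0288] [-0.0849  0.2362  0.913  -0.3218]
station boxes_of [(0.97, array([0.624, 0.075, 0.02 ]))]
station tip_of [(0.84, array([ 0.588, -0.036,  0.003]))]
platform boxes_of [(0.96, array([0.612, 0.07 , 0.02 ]))]
platform tip_of [(0.81, array([ 0.59 , -0.031, -0.002]))]
end_plate boxes_of [(0.72, array([0.618, 0.181, 0.068]))]
end_plate tip_of [(0.78, array([0.613, 0.171, 0.02 ]))]
case boxes_of [(0.89, array([ 0.592, -0.083,  0.113])), (0.89, array([ 0.839, -0.12 ,  0.127]))]
case tip_of [(0.79, array([ 0.834, -0.151,  0.003]))]
case_top boxes_of [(0.71, array([ 0.604, -0.458,  0.039])), (0.63,
[... 1918 characters left out ...]
s_of [(0.93, array([0.602, 0.066, 0.024]))]
platform tip_of [(0.76, array([ 0.587, -0.033,  0.001]))]
end_plate boxes_of [(0.86, array([0.666, 0.146, 0.033]))]
end_plate tip_of []
case boxes_of [(0.74, array([ 0.803, -0.117,  0.069])), (0.69, array([ 0.569, -0.093,  0.141]))]
case tip_of [(0.72, array([ 0.569, -0.132,  0.007])), (0.61, array([ 0.834, -0.151,  0.002]))]
case_top boxes_of [(0.79, array([ 0.798, -0.119,  0.068])), (0.7, array([ 0.569, -0.083,  0.147]))]
case_top tip_of [(0.56, array([ 0.568, -0.125,  0.15 ]))]
reject_tub boxes_of []
reject_tub tip_of []
biscuit_stack boxes_of []
biscuit_stack tip_of []
spatula boxes_of [(0.45, array([ 0.564, -0.09 ,  0.143]))]
spatula tip_of []
```

View pics/scene0.png

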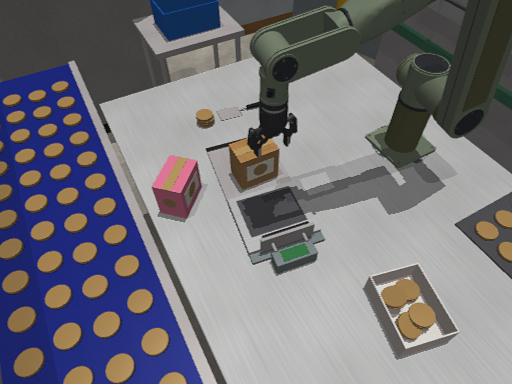

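View pics/side0.png

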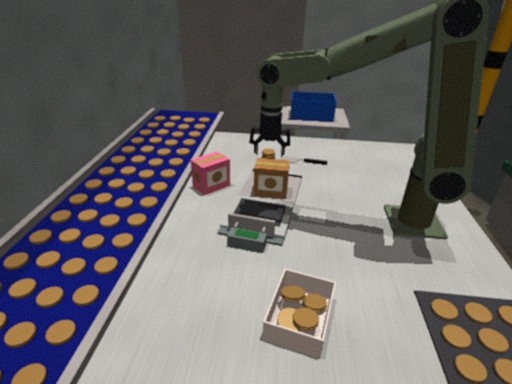

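View pics/wrist0.png

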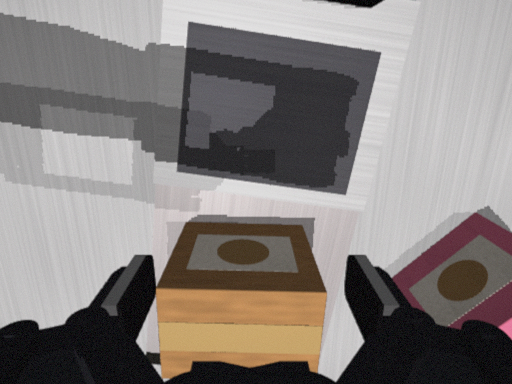

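The pictures show the brown case on the deck (scene px 255,163; wrist 243,275). The pink look-alike stands off the station (scene 177,187; wrist 460,275). The end plate and readout are at scene (290,245), and the tub, spatula and stack are well clear. The brown case is the one I want. Next I fit the geometry from depth.

```bash
python3 - <<'E'
from h import *
np.set_printoptions(precision=4,suppress=True)
for n in ['scene','wrist','side']:
    P=np.load(n+'0.npy').reshape(-1,3)
    m=(P[:,0]>.4)&(P[:,0]<.75)&(P[:,1]>-.4)&(P[:,1]<.4)
    Q=P[m]
    h,e=np.histogram(Q[:,2],bins=np.arange(-.006,.2,.002));print(n,[(round(e[i],3),h[i]) for i in range(len(h)) if h[i]>60])
    # case top
    t=Q[(abs(Q[:,2]-.145)<.006)&(Q[:,1]<-.03)&(Q[:,1]>-.23)]
    if len(t)>50:
        r=cv2.minAreaRect((t[:,:2]*1000).astype(np.float32));print('top',len(t),r,t[:,2].mean())
    p=Q[(abs(Q[:,2]-.022)<.004)]
    r=cv2.minAreaRect((p[:,:2]*1000).astype(np.float32));print('plat',len(p),r)
# rasters: height map from scene
P=np.load('scene0.npy').reshape(-1,3);
for n in ['scene','wrist','side']:
    P=np.load(n+'0.npy').reshape(-1,3)
    H=np.full((350,260),-.02)
    ix=((P[:,0]-.44)*500*1.0).astype(int);iy=((P[:,1]+.35)*500).astype(int)
    k=(ix>=0)&(ix<260)&(iy>=0)&(iy<350)&(P[:,2]<.2)
    np.maximum.at(H,(iy[k],ix[k]),P[k,2])
    im=np.clip((H+.01)/.06*255,0,255).astype(np.uint8)
    cv2.imwrite(f'pics/hm_{n}.png',cv2.applyColorMap(im[::-1],cv2.COLORMAP_JET))
E
python3 -c "
import cv2,numpy as np
cv2.imwrite('pics/hm.png',np.hstack([cv2.imread(f'pics/hm_{n}.png') for n in ['scene','wrist','side']]))"
```

```text
scene [(np.float64(-0.006), np.int64(168)), (np.float64(-0.004), np.int64(1219)), (np.float64(-0.002), np.int64(3451)), (np.float64(0.0), np.int64(3885)), (np.float64(0.002), np.int64(1767)), (np.float64(0.004), np.int64(377)), (np.float64(0.006), np.int64(294)), (np.float64(0.008), np.int64(628)), (np.float64(0.01), np.int64(665)), (np.float64(0.012), np.int64(347)), (np.float64(0.014), np.int64(95)), (np.float64(0.016), np.int64(92)), (np.float64(0.018), np.int64(387)), (np.float64(0.02), np.int64(1030)), (np.float64(0.022), np.int64(1323)), (np.float64(0.024), np.int64(679)), (np.float64(0.026), np.int64(167)), (np.float64(0.046), np.int64(90)), (np.float64(0.048), np.int64(236)), (np.float64(0.05), np.int64(280)), (np.float64(0.052), np.int64(159)), (np.float64(0.054), np.int64(79)), (np.float64(0.072), np.int64(80)), (np.float64(0.074), np.int64(74)), (np.float64(0.08), np.int64(97)), (np.float64(0.082), np.int64(82)), (np.float64(0.142), np.int64(121)), (np.float64(0.144), np.int64(237)), (np.float64(0.146), np.int64(178))]
top 618 ((565.253173828125, -126.7218017578125), (99.4
[... 3420 characters left out ...]
(np.float64(0.018), np.int64(68)), (np.float64(0.02), np.int64(258)), (np.float64(0.022), np.int64(637)), (np.float64(0.024), np.int64(435)), (np.float64(0.026), np.int64(142)), (np.float64(0.048), np.int64(104)), (np.float64(0.05), np.int64(192)), (np.float64(0.052), np.int64(136)), (np.float64(0.054), np.int64(64)), (np.float64(0.08), np.int64(65)), (np.float64(0.082), np.int64(64)), (np.float64(0.144), np.int64(123)), (np.float64(0.146), np.int64(167))]
top 397 ((563.3248291015625, -123.75199127197266), (103.75517272949219, 138.386962890625), 87.9676513671875) 0.14613478912262107
plat 1398 ((600.3069458007812, 42.67424011230469), (274.3626708984375, 444.2133483886719), 3.0694186687469482)
```

View pics/hm.png

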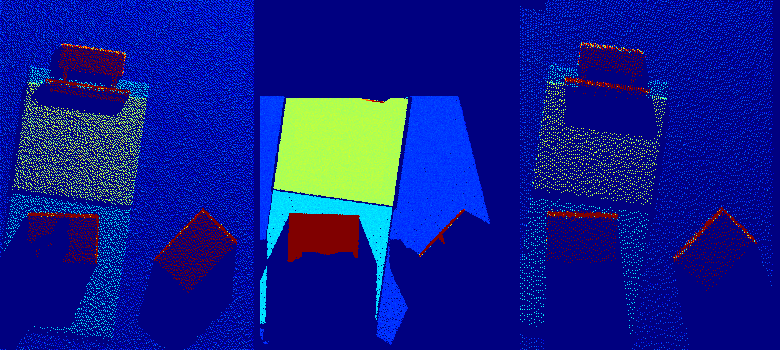

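Run:
```python
from h import *
np.set_printoptions(precision=4,suppress=True)
P=np.load('wrist0.npy')
z=P[...,2]; pl=(abs(z-.022)<.004)&(P[...,1]>-.12)&(P[...,0]<.75)&(P[...,0]>.45)
def fit(pts,it=6):
    p=pts
    for _ in range(it):
        c=p.mean(0);d=np.linalg.svd(p-c)[2][0];r=(p-c)@np.array([-d[1],d[0]]);p=p[abs(r)<max(2*r.std(),.0005)]
    return c,d,np.degrees(np.arctan2(d[1],d[0])),r.std(),len(p)
# near edge: per x bin min y ; left/right edges: per y bin
Q=P[pl][:,:2]
E=[];
for a in np.arange(.465,.70,.003):
    s=Q[(Q[:,0]>a)&(Q[:,0]<a+.003)]
    if len(s)>20:E.append(s[s[:,1].argmin()])
print('near',fit(np.array(E)))
for f,nm in ((np.argmin,'minx'),(np.argmax,'maxx')):
    E=[]
    for a in np.arange(-.02,.15,.003):
        s=Q[(Q[:,1]>a)&(Q[:,1]<a+.003)]
        if len(s)>20:E.append(s[f(s[:,0])])
    print(nm,fit(np.array(E)))
T=P[(abs(z-.145)<.004)&(P[...,1]<-.03)][:,:2]
print('top',cv2.minAreaRect((T*1000).astype(np.float32)))
S=np.load('scene0.npy').reshape(-1,3);W=np.load('side0.npy').reshape(-1,3)
# transform to station frame tentative
a=np.radians(83.2);o=np.array([.5875,-.032]);x=np.array([np.cos(a),np.sin(a)]);y=np.array([-x[1],x[0]])
for n,C in (('scene',S),('side',W),('wrist',P.reshape(-1,3))):
    d=C[:,:2]-o;sx=d@x;sy=d@y
    for lo,hi in ((.035,.05),(.05,.066),(.066,.071),(.072,.08),(.08,.086)):
        k=(abs(sy)<.09)&(sx>.13)&(sx<.3)&(C[:,2]>lo)&(C[:,2]<hi)
        if k.sum()>20: h,e=np.histogram(sx[k],bins=np.arange(.14,.3,.004));print(n,lo,hi,k.sum(),[(round(e[i],3),int(h[i])) for i in range(len(h)) if h[i]>3], sy[k].min(),sy[k].max())
```

```text
near (array([ 0.6002, -0.0732]), array([0.9897, 0.1432]), np.float64(8.233028082825669), np.float64(0.007990128835932708), 68)
minx (array([0.4812, 0.0663]), array([0.1435, 0.9896]), np.float64(81.74894973667469), np.float64(0.0002690098754623691), 50)
maxx (array([0.7231, 0.0664]), array([0.1428, 0.9898]), np.float64(81.7918734598001), np.float64(0.00025285751464852984), 52)
top ((567.04931640625, -126.6604995727539), (95.54346466064453, 140.3291473388672), 88.6406021118164)
scene 0.035 0.05 477 [(np.float64(0.208), 43), (np.float64(0.212), 71), (np.float64(0.236), 11), (np.float64(0.24), 25), (np.float64(0.244), 21), (np.float64(0.248), 17), (np.float64(0.252), 18), (np.float64(0.256), 16), (np.float64(0.26), 24), (np.float64(0.264), 20), (np.float64(0.268), 27), (np.float64(0.272), 16), (np.float64(0.276), 23), (np.float64(0.28), 31), (np.float64(0.284), 86), (np.float64(0.288), 27)] -0.08882907797845789 0.08093202631436318
scene 0.05 0.066 586 [(np.float64(0.208), 52), (np.float64(0.212), 91), (np.float64(0.216), 11), (np.float64(0.22), 9), (np.float64(0.224), 7), (np.float64(0.2
[... 1816 characters left out ...]
 0.066 0.071 52 [(np.float64(0.208), 12), (np.float64(0.212), 33), (np.float64(0.216), 6)] -0.08715854890336318 0.0822719782108552
side 0.072 0.08 91 [(np.float64(0.188), 6), (np.float64(0.208), 20), (np.float64(0.212), 48), (np.float64(0.216), 10)] -0.0872761106122339 0.08206995005914204
side 0.08 0.086 118 [(np.float64(0.2), 10), (np.float64(0.204), 24), (np.float64(0.208), 40), (np.float64(0.212), 35), (np.float64(0.216), 9)] -0.08691908113178828 0.08205296359431435
wrist 0.035 0.05 137 [(np.float64(0.184), 51), (np.float64(0.188), 86)] -0.07866935011592631 -0.04351036490296883
wrist 0.05 0.066 32 [(np.float64(0.184), 21), (np.float64(0.188), 11)] -0.07851118427564775 -0.06614876688624101
```

```bash
cat >> h.py <<'E'
AX=np.radians(81.76);SX=np.array([np.cos(AX),np.sin(AX)]);SY=np.array([-SX[1],SX[0]])
C0=np.array([.60215,.0663]) # centreline point
E
python3 - <<'E'
from h import *
np.set_printoptions(precision=4,suppress=True)
P=np.load('wrist0.npy').reshape(-1,3);d=P[:,:2]-C0;sx=d@SX;sy=d@SY;z=P[:,2]
for a in np.arange(-.115,.115,.02):
    k=(sy>a)&(sy<a+.02)&(sx<-.05)
    pl=sx[k&(abs(z-.0215)<.004)&(sx>-.13)]; dk=sx[k&(abs(z-.0095)<.004)]
    print(a.round(3),'plat min',pl.min() if len(pl) else 0,np.percentile(pl,.5) if len(pl) else 0,'deck max',dk.max() if len(dk) else 0)
for n in ('scene','side','wrist'):
    Q=np.load(n+'0.npy').reshape(-1,3);e=Q[:,:2]-C0;x=e@SX;y=e@SY;zz=Q[:,2]
    k=(abs(y)<.08)&(zz>.07)&(zz<.078)&(x>.05)&(x<.125);print(n,'pad top',k.sum(),np.percentile(x[k],[1,5,50,95,99]) if k.sum() else 0)
    k=(abs(y)<.08)&(zz>.03)&(zz<.068)&(x>.05)&(x<.11);print(n,'pad front',k.sum(),np.percentile(x[k],[1,50,99]) if k.sum() else 0)
    k=(abs(y)<.1)&(zz>.079)&(zz<.085)&(x>.05)&(x<.15);print(n,'plate top',np.percentile(x[k],[1,5,50,95,99]) if k.sum() else 0)
c=(np.array([.567,-.1267])-C0);print('case c in st',c@SX,c@SY)
E
```

```text
-0.115 plat min -0.11175972191791235 -0.11124383137725506 deck max -0.11579999006376585
-0.095 plat min -0.11210601008479044 -0.11117919398165889 deck max -0.11572491992515029
-0.075 plat min -0.11165683306775721 -0.11118850616065001 deck max -0.1158253197977472
-0.055 plat min -0.1119209042610323 -0.11141569894586759 deck max -0.11551704433515093
-0.035 plat min -0.11218457364963105 -0.1113318830576238 deck max -0.115965326475507
-0.015 plat min -0.11189505498600674 -0.11152697538186405 deck max -0.11579975469773436
0.005 plat min -0.11190524044419864 -0.1115393651398285 deck max -0.11588809169319368
0.025 plat min -0.11192086577640575 -0.11149997306574642 deck max -0.11628176552451198
0.045 plat min -0.11227272700482953 -0.11157030155834097 deck max -0.11602327595035306
0.065 plat min -0.1122137077893356 -0.11155403828918678 deck max -0.1160373177511306
0.085 plat min -0.11201565774841449 -0.11147734049078607 deck max -0.11615277396699117
0.105 plat min -0.11219028057403427 -0.11170059691161417 deck max -0.11593455377111589
scene pad top 183 [0.0901 0.0906 0.0973 0.1143 0.1149]
scene pad front 0 0
scene plate top [0.1025 0.1041 0.1094 0.1143 0.1153]
side pad top 96 [0.0906 0.0922 0.1139 0.1175 0.118 ]
side pad front 4 [0.1089 0.1096 0.1097]
side plate top [0.1023 0.1038 0.111  0.1167 0.1179]
wrist pad top 0 0
wrist pad front 235 [0.0898 0.0903 0.0907]
wrist plate top 0
case c in st -0.19604524251602248 0.007126386660428933
```

```bash
cat >> h.py <<'E'
STEP=-0.1118;PAD=0.090
def tool(theta_deg):
    "target tool matrix: fingers down & forward(+sx) by theta, jaws along station y"
    t=np.radians(theta_deg);f=np.array([SX[0],SX[1],0]);up=np.array([0,0,1.])
    y=np.sin(t)*f-np.cos(t)*up
    z0=rot(ctrl.observe()['ee_rot'])[:,2]
    z=np.array([SY[0],SY[1],0]); z=z if z@z0>0 else -z
    x=np.cross(y,z);return np.stack([x,y,z],1)
def st(p): d=np.array(p)[:2]-C0;return np.array([d@SX,d@SY,p[2]])
def rep():
    o=ctrl.observe();M=rot(o['ee_rot']);s=st(o['position'])
    f=np.array(o['ft_force']);y=M[:,1]
    th=np.degrees(np.arctan2(y[:2]@SX,-y[2]))
    print('t',round(o['time'],2),'st mm',(s*1000).round(1),'theta',round(th,1),'F st',np.array([f[:2]@SX,f[:2]@SY,f[2]]).round(2),'w',round(o['gripper_width'],4))
def plan(s,theta):
    "shift (tool axes cm) and total turn deg to reach station pose"
    o=ctrl.observe();M=rot(o['ee_rot']);p=np.array([*(C0+s[0]*SX+s[1]*SY),s[2]])
    d=M.T@(p-np.array(o['position']))*100;T=tool(theta)
    rv=R.from_matrix(M.T@T).as_rotvec(degrees=True);print('shift',d.round(2),'turn',rv.round(2))
def dirs():
    M=rot(ctrl.observe()['ee_rot']);print('fwd',(M.T@np.array([*SX,0])).round(3),'up',(M.T@np.array([0,0,1.])).round(3),'left(sy)',(M.T@np.array([*SY,0])).round(3))
E
python3 - <<'E'
from h import *
rep();dirs();print(rot(ctrl.observe()['ee_rot']).round(3));plan([-.30,.007,.2],0);plan([-.30,.007,.2],35)
E
```

```text
t 2.55 st mm [-69.5  17.4 231.3] theta -0.0 F st [-0.51 -0.19  0.02] w 0.0857
fwd [-0.99  -0.     0.143] up [ 0. -1. -0.] left(sy) [-0.143  0.    -0.99 ]
[[-0. -0.  1.]
 [-1. -0. -0.]
 [ 0. -1. -0.]]
shift [22.96  3.13 -2.28] turn [0.   8.24 0.  ]
shift [22.96  3.13 -2.28] turn [ 2.52  7.98 34.94]
```

>>> carry_out(moves=[0, 0, 0, 0, 4.12, 0, 8.5, 0, 0, 0, 0, 4.12, 0, 8.5, 3, 0, 0.13, 0, 0, 0, 8.5, 3, 0, 0.13, 0, 0, 0, 8.5, 3, 0, 0.13, 0, 0, 0, 8.5, 3, 0, 0.13, 0, 0, 0, 8.5, 3, 0, 0.13, 0, 0, 0, 8.5, 3, 0, 0.13, 0, 0, 0, 8.5, 3, 0, 0.13, 0, 0, 0, 8.5, 3, 0, 0.13, 0, 0, 0, 8.5])

```text
time: 3.38
position: [0.5505, -0.2411, 0.2313]
ee_rot: [0.466, -0.463, 0.533, -0.533]
ft_force: [0.3, -0.4, 0.3]
gripper_width: 0.0849
```

Run:
```python
from h import *
rep();dirs();plan([-.33,.007,.2],35);print(ctrl.observe()['q'])
```

```text
t 3.38 st mm [-311.7    7.1  231.3] theta 0.2 F st [-0.34 -0.34  0.28] w 0.0849
fwd [-1.     0.003  0.006] up [-0.003 -1.     0.002] left(sy) [-0.006 -0.002 -1.   ]
shift [ 1.84  3.13 -0.01] turn [-0.    0.35 34.83]
[-0.55865436  0.26037473  1.47575065  0.00356289  1.40497538 -0.42115706]
```

>>> carry_out(moves=[0, 0, 0, 0, 0, 6, 8.5, 0, 0, 0, 0, 0, 6, 8.5, 0, 0, 0, 0, 0, 6, 8.5, 0, 0, 0, 0, 0, 6, 8.5, 0, 0, 0, 0, 0, 6, 8.5, 0, 0, 0, 0, 0, 6, 8.5])

```text
time: 3.88
position: [0.5522, -0.2471, 0.2376]
ee_rot: [0.615, -0.267, 0.649, -0.361]
ft_force: [0.2, 1.5, 0.2]
gripper_width: 0.085
```

Run:
```python
from h import *
rep();dirs();plan([-.275,.007,.03],35);print(ctrl.observe()['q'])
c=cap('side');save(c,'side1.png')
```

```text
t 3.88 st mm [-317.3    4.5  237.6] theta 37.2 F st [1.49 0.02 0.18] w 0.085
fwd [-0.796  0.605  0.004] up [-0.605 -0.796  0.016] left(sy) [-0.013 -0.01  -1.   ]
shift [ 9.18 19.09 -0.56] turn [-0.58  0.73 -2.21]
[-0.82299176  0.47102189  1.31557068  0.5074074   1.76509767 -0.69454652]
```

View pics/side1.png

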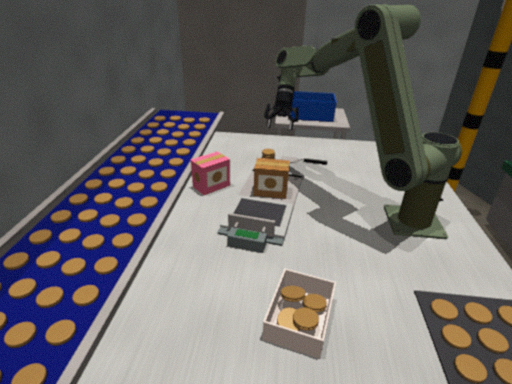

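>>> carry_out(moves=[2.1, 2.75, 0, 0, 0, 0, 8.5, 2.1, 2.75, 0, 0, 0, 0, 8.5, 2.1, 2.75, 0, 0, 0, 0, 8.5, 2.1, 2.75, 0, 0, 0, 0, 8.5, 2.1, 2.75, 0, 0, 0, 0, 8.5, 0.6, 0.8, 0, 0, 0, 0, 8.5, 0.6, 0.8, 0, 0, 0, 0, 8.5, 0, 0, 0, 0, 0, 0, 8.5])

```text
time: 4.6
position: [0.5542, -0.2559, 0.0335]
ee_rot: [0.611, -0.269, 0.649, -0.366]
ft_force: [-0.6, 0.3, -0.3]
gripper_width: 0.0849
```

Run:
```python
from h import *
rep();dirs();plan([-.27,.007,.028],35);print(ctrl.observe()['q'])
c=cap('side');im=cv2.cvtColor(c['color'],cv2.COLOR_RGB2BGR)[100:260,180:360];cv2.imwrite('pics/side2.png',cv2.resize(im,None,fx=4,fy=3.6,interpolation=2))
```

```text
t 4.6 st mm [-325.7    1.2   33.5] theta 36.6 F st [ 0.18  0.62 -0.3 ] w 0.0849
fwd [-0.803  0.596 -0.003] up [-0.596 -0.803  0.014] left(sy) [-0.006 -0.013 -1.   ]
shift [-4.15  3.76 -0.6 ] turn [-0.73  0.33 -1.6 ]
[-0.82732778  0.71875002  1.39302392  0.49219615  1.47164844 -0.84696525]
```

View pics/side2.png

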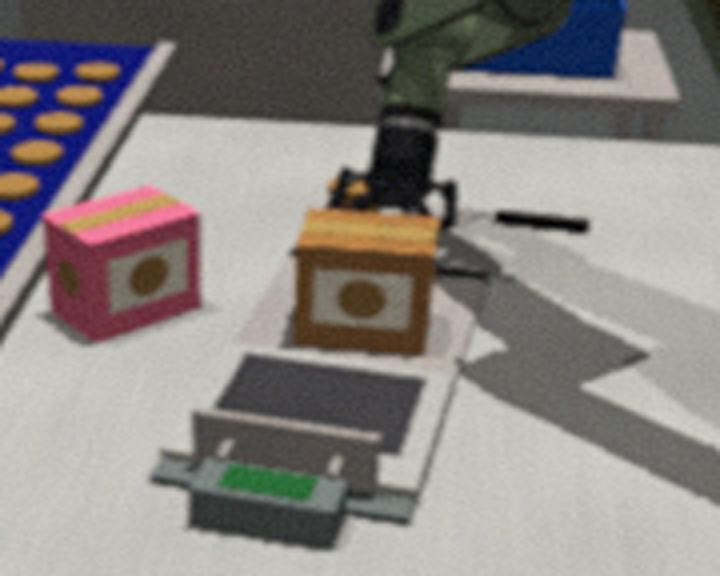

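>>> carry_out(moves=[-1.36, 1.19, -0.2, -0.2, 0.1, -0.5, 8.5, -1.36, 1.19, -0.2, -0.2, 0.1, -0.5, 8.5, -1.36, 1.19, -0.2, -0.2, 0.1, -0.5, 8.5, 0, 0, 0, 0, 0, 0, 8.5])

```text
time: 4.98
position: [0.5629, -0.2063, 0.0391]
ee_rot: [0.605, -0.28, 0.642, -0.378]
ft_force: [-1.2, -0.3, 0.2]
gripper_width: 0.0851
```

Run:
```python
from h import *
rep();dirs()
```

```text
t 4.98 st mm [-2.754e+02 -2.000e-01  3.910e+01] theta 34.4 F st [-0.43  1.17  0.2 ] w 0.0851
fwd [-0.825  0.565 -0.003] up [-0.565 -0.825  0.019] left(sy) [-0.008 -0.017 -1.   ]
```

>>> carry_out(moves=[0.3, 0.42, -0.4, 0, 0, 0, 8.5, 0.3, 0.42, -0.4, 0, 0, 0, 8.5, 0, 0, 0, 0, 0, 0, 8.5])

```text
time: 5.23
position: [0.5584, -0.2087, 0.034]
ee_rot: [0.607, -0.282, 0.637, -0.382]
ft_force: [-0.2, -0.2, -0.8]
gripper_width: 0.0853
```

Run:
```python
from h import *
rep();dirs()
```

```text
t 5.23 st mm [-278.4    3.9   34. ] theta 34.0 F st [-0.23  0.17 -0.83] w 0.0853
fwd [-0.829  0.559 -0.001] up [-0.559 -0.829  0.029] left(sy) [-0.016 -0.025 -1.   ]
```

>>> carry_out(moves=[-0.25, 0.4, -0.1, 0, 0, 0, 8.5, -0.25, 0.4, -0.1, 0, 0, 0, 8.5, -0.25, 0.4, -0.1, 0, 0, 0, 8.5, -0.25, 0.4, -0.1, 0, 0, 0, 8.5, -0.25, 0.4, -0.1, 0, 0, 0, 8.5, -0.25, 0.4, -0.1, 0, 0, 0, 8.5])

```text
time: 5.73
position: [0.5571, -0.1849, 0.0221]
ee_rot: [0.607, -0.28, 0.636, -0.385]
ft_force: [-0.3, 0.2, -0.5]
gripper_width: 0.0847
```

Run:
```python
from h import *
rep();dirs()
```

```text
t 5.73 st mm [-255.     8.6   22.1] theta 33.9 F st [ 0.15  0.33 -0.54] w 0.0847
fwd [-0.831  0.557 -0.006] up [-0.557 -0.83   0.033] left(sy) [-0.013 -0.031 -0.999]
```

>>> carry_out(moves=[-0.3, 0.12, 0, 0, 0, 0, 8.5, -0.3, 0.12, 0, 0, 0, 0, 8.5, -0.3, 0.12, 0, 0, 0, 0, 8.5, -0.3, 0.12, 0, 0, 0, 0, 8.5])

```text
time: 6.07
position: [0.5576, -0.1709, 0.023]
ee_rot: [0.606, -0.282, 0.637, -0.384]
ft_force: [-1.0, -1.9, -1.0]
gripper_width: 0.0853
```

Run:
```python
from h import *
rep();dirs()
```

```text
t 6.07 st mm [-241.1   10.1   23. ] theta 33.8 F st [-1.98  0.68 -0.98] w 0.0853
fwd [-0.831  0.556 -0.005] up [-0.555 -0.831  0.03 ] left(sy) [-0.013 -0.027 -1.   ]
```

>>> carry_out(moves=[-0.3, 0.17, 0.03, 0, 0, 0, 8.5, -0.3, 0.17, 0.03, 0, 0, 0, 8.5, -0.3, 0.17, 0.03, 0, 0, 0, 8.5, -0.3, 0.17, 0.03, 0, 0, 0, 8.5])

```text
time: 6.4
position: [0.5612, -0.1575, 0.0242]
ee_rot: [0.606, -0.283, 0.636, -0.385]
ft_force: [-0.5, -2.7, -0.7]
gripper_width: 0.0846
```

Run:
```python
from h import *
rep();dirs()
c=cap('wrist');save(c,'w3.png')
```

```text
t 6.4 st mm [-227.4    8.5   24.2] theta 33.6 F st [-2.77  0.1  -0.73] w 0.0846
fwd [-0.833  0.553 -0.005] up [-0.553 -0.833  0.031] left(sy) [-0.013 -0.028 -1.   ]
```

View pics/w3.png

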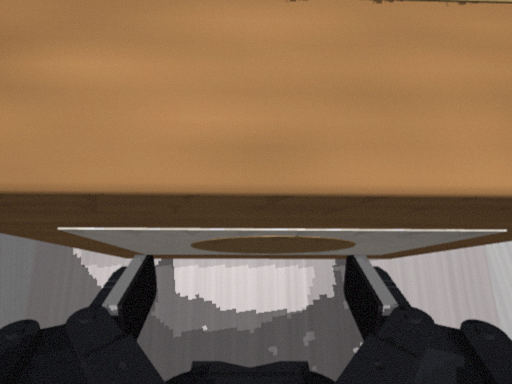

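The wrist view shows the case's back edge level across row 195, with both fingers on its foot (px 135,290 and 365,290). The case is square to the fingers.

>>> carry_out(moves=[-0.28, 0.19, 0.0, 0, 0, 0, 8.5, -0.28, 0.19, 0.0, 0, 0, 0, 8.5, -0.28, 0.19, 0.0, 0, 0, 0, 8.5, -0.28, 0.19, 0.0, 0, 0, 0, 8.5])

```text
time: 6.78
position: [0.5642, -0.1433, 0.0245]
ee_rot: [0.606, -0.282, 0.636, -0.386]
ft_force: [-1.3, -2.0, -1.1]
gripper_width: 0.0849
```

```bash
cat >> h.py <<'E'
def top(n='wrist',zc=.145,tol=.004,box=(-.3,.15,-.1,.1)):
    c=cap(n);P=cloud(c).reshape(-1,3);d=P[:,:2]-C0;sx=d@SX;sy=d@SY
    k=(abs(P[:,2]-zc)<tol)&(sx>box[0])&(sx<box[1])&(sy>box[2])&(sy<box[3])
    if k.sum()<30: print('no top',k.sum());return c
    r=cv2.minAreaRect((np.stack([sx[k],sy[k]],1)*1000).astype(np.float32));b=cv2.boxPoints(r)
    print(n,'top n',k.sum(),'c',np.round(r[0],1),'size',np.round(r[1],1),'ang',round(r[2],2),'z',P[k,2].mean().round(4),'corners',b.round(1).tolist())
    return c
E
python3 - <<'E'
from h import *
rep();dirs();top()
E
```

```text
t 6.78 st mm [-212.9    7.5   24.5] theta 33.6 F st [-2.19  1.01 -1.11] w 0.0849
fwd [-0.833  0.552 -0.006] up [-0.552 -0.833  0.032] left(sy) [-0.013 -0.03  -0.999]
wrist top n 32644 c [-191.3    8.8] size [23.9 83.1] ang 0.91 z 0.1449 corners [[-203.89999389648438, 50.099998474121094], [-202.5, -33.0], [-178.6999969482422, -32.599998474121094], [-180.0, 50.5]]
```

>>> carry_out(moves=[-0.2, 0.13, 0.0, 0, 0, 0, 8.5, -0.2, 0.13, 0.0, 0, 0, 0, 8.5])

```text
time: 7.0
position: [0.5652, -0.1375, 0.0246]
ee_rot: [0.606, -0.282, 0.636, -0.386]
ft_force: [-0.8, -2.5, -1.5]
gripper_width: 0.0849
```

Run:
```python
from h import *
rep();top();top('scene');rep()
```

```text
t 7.0 st mm [-207.     7.4   24.6] theta 33.6 F st [-2.62  0.41 -1.54] w 0.0849
wrist top n 34848 c [-185.2    8.7] size [24.  83.4] ang 0.19 z 0.1449 corners [[-197.3000030517578, 50.29999923706055], [-197.0, -33.099998474121094], [-173.0, -33.0], [-173.3000030517578, 50.400001525878906]]
scene top n 957 c [-197.2    3.6] size [140.5 175. ] ang 89.68 z 0.1452 corners [[-285.1000061035156, -66.0999984741211], [-110.0999984741211, -67.0999984741211], [-109.30000305175781, 73.4000015258789], [-284.29998779296875, 74.4000015258789]]
t 7.1 st mm [-206.6    7.4   24.8] theta 33.6 F st [-0.77  0.1  -0.01] w 0.0854
```

>>> carry_out(moves=[-0.2, 0.13, 0.0, 0, 0, 0, 8.5, -0.2, 0.13, 0.0, 0, 0, 0, 8.5])

```text
time: 7.27
position: [0.5661, -0.1366, 0.0248]
ee_rot: [0.606, -0.285, 0.633, -0.388]
ft_force: [-4.4, -11.0, 2.3]
gripper_width: 0.0851
```

Run:
```python
from h import *
rep()
```

```text
t 7.27 st mm [-206.     6.6   24.8] theta 33.1 F st [-11.54   2.75   2.29] w 0.0851
```

>>> carry_out(moves=[0, 0, 0, 0, 0, 0, 8.5])

```text
time: 7.35
position: [0.566, -0.1373, 0.0251]
ee_rot: [0.606, -0.285, 0.633, -0.389]
ft_force: [-0.9, -0.1, 0.2]
gripper_width: 0.085
```

Run:
```python
from h import *
rep();c=top();save(c,'w4.png');c=top('scene');save(c,'s4.png')
im=cv2.cvtColor(c['color'],cv2.COLOR_RGB2BGR)[100:280,150:350];cv2.imwrite('pics/s4c.png',cv2.resize(im,None,fx=3.3,fy=3.3,interpolation=2));rep();dirs()
```

```text
t 7.35 st mm [-206.7    6.6   25.1] theta 33.1 F st [-0.2   0.93  0.2 ] w 0.085
wrist top n 38260 c [-189.6    7.5] size [35.3 85. ] ang 1.42 z 0.1449 corners [[-208.39999389648438, 49.599998474121094], [-206.1999969482422, -35.400001525878906], [-170.89999389648438, -34.5], [-173.0, 50.400001525878906]]
scene top n 946 c [-200.8    3.1] size [182.4 141.4] ang 0.05 z 0.1452 corners [[-292.0, 73.69999694824219], [-291.8999938964844, -67.5999984741211], [-109.5, -67.5], [-109.5999984741211, 73.9000015258789]]
t 7.45 st mm [-206.3    6.5   25.1] theta 33.1 F st [-4.64  1.23  1.11] w 0.0852
fwd [-0.838  0.546 -0.003] up [-0.546 -0.837  0.036] left(sy) [-0.017 -0.032 -0.999]
```

View pics/s4c.png

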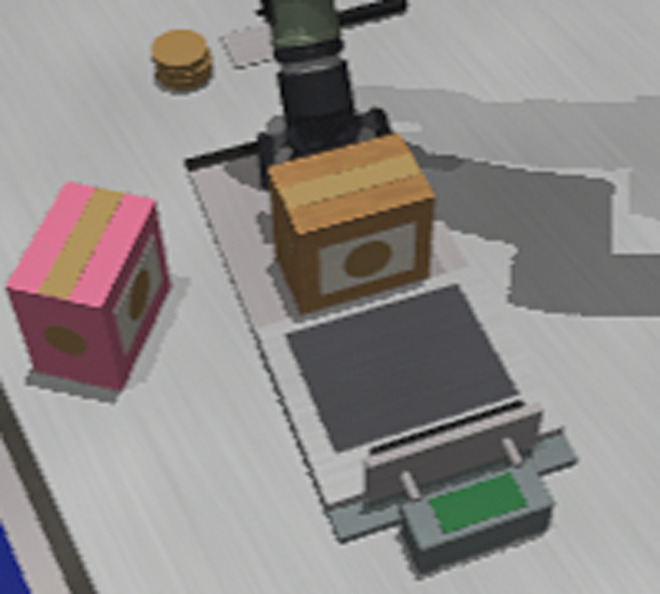

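>>> carry_out(moves=[-0.1, 0.07, 0, 0, 0, 0, 8.5, -0.1, 0.07, 0, 0, 0, 0, 8.5])

```text
time: 7.62
position: [0.5663, -0.1369, 0.0251]
ee_rot: [0.605, -0.287, 0.632, -0.39]
ft_force: [-3.1, -6.5, 1.6]
gripper_width: 0.0849
```

Run:
```python
from h import *
rep()
```

```text
t 7.62 st mm [-206.2    6.4   25.1] theta 32.8 F st [-6.86  2.09  1.6 ] w 0.0849
```

The step is found: 6.9 N with no further travel, and the case's yaw is about 0. Now I back off and go high.

>>> carry_out(moves=[0.84, -0.55, 0, 0, 0, 0, 8.5, 1.2, -0.8, 0, 0, 0, 0, 8.5, 0, 0, 0, 0, 0, 0, 8.5, -1.6, -2.45, 0.1, 0, 0, 0, 8.5, -1.6, -2.45, 0.1, 0, 0, 0, 8.5, -1.6, -2.45, 0.1, 0, 0, 0, 8.5, 0, 0, 0, 0, 0, 0, 8.5])

```text
time: 8.2
position: [0.5605, -0.1594, 0.1135]
ee_rot: [0.605, -0.283, 0.638, -0.384]
ft_force: [1.0, -0.8, 0.5]
gripper_width: 0.085
```

Run:
```python
from h import *
rep();dirs();plan([-.212,.005,.113],35);top('scene')
```

```text
t 8.2 st mm [-229.3    8.9  113.5] theta 33.6 F st [-0.6  -1.15  0.54] w 0.085
fwd [-0.833  0.554 -0.005] up [-0.554 -0.832  0.027] left(sy) [-0.011 -0.025 -1.   ]
shift [-1.41  1.01  0.38] turn [-1.43  0.62  1.36]
scene top n 969 c [-184.3    2.7] size [140.3 151.7] ang 89.89 z 0.1452 corners [[-260.29998779296875, -67.30000305175781], [-108.5, -67.5999984741211], [-108.30000305175781, 72.80000305175781], [-260.0, 73.0]]
```

>>> carry_out(moves=[-0.5, 0.33, 0.1, 0, 0, 0, 8.5, -0.5, 0.33, 0.1, 0, 0, 0, 8.5, -0.5, 0.33, 0.1, 0, 0, 0, 8.5, -0.2, 0.13, 0.05, 0, 0, 0, 8.5])

```text
time: 8.58
position: [0.5644, -0.1364, 0.1084]
ee_rot: [0.603, -0.282, 0.641, -0.382]
ft_force: [-0.4, -5.2, 3.3]
gripper_width: 0.0851
```

Run:
```python
from h import *
rep();dirs()
```

```text
t 8.58 st mm [-206.     8.3  108.4] theta 33.9 F st [-5.21 -0.34  3.34] w 0.0851
fwd [-0.83   0.557 -0.006] up [-0.557 -0.83   0.019] left(sy) [-0.005 -0.019 -1.   ]
```

>>> carry_out(moves=[-0.44, -0.03, 0, 0, 0, 0, 8.5, -0.44, -0.03, 0, 0, 0, 0, 8.5, -0.44, -0.03, 0, 0, 0, 0, 8.5])

```text
time: 8.83
position: [0.5655, -0.1285, 0.1148]
ee_rot: [0.601, -0.285, 0.64, -0.384]
ft_force: [-1.5, -4.6, 0.8]
gripper_width: 0.0848
```

Run:
```python
from h import *
rep();dirs()
```

```text
t 8.83 st mm [-198.     8.4  114.8] theta 33.5 F st [-4.77  0.81  0.79] w 0.0848
fwd [-0.834  0.551 -0.005] up [-0.551 -0.834  0.018] left(sy) [-0.006 -0.017 -1.   ]
```

>>> carry_out(moves=[-0.44, -0.02, 0, 0, 0, 0, 8.5, -0.44, 0, 0, 0, 0, 0, 8.5, -0.44, 0.02, 0, 0, 0, 0, 8.5, -0.44, 0.03, 0, 0, 0, 0, 8.5])

```text
time: 9.17
position: [0.5675, -0.1145, 0.1244]
ee_rot: [0.601, -0.286, 0.64, -0.385]
ft_force: [-0.8, -4.5, 2.6]
gripper_width: 0.0849
```

Run:
```python
from h import *
rep();dirs();c=cap('side');im=cv2.cvtColor(c['color'],cv2.COLOR_RGB2BGR)[100:260,180:360];cv2.imwrite('pics/side5.png',cv2.resize(im,None,fx=4,fy=3.6,interpolation=2))
```

```text
t 9.17 st mm [-183.9    8.4  124.4] theta 33.3 F st [-4.57  0.1   2.64] w 0.0849
fwd [-0.836  0.548 -0.005] up [-0.548 -0.836  0.017] left(sy) [-0.005 -0.017 -1.   ]
```

View pics/side5.png

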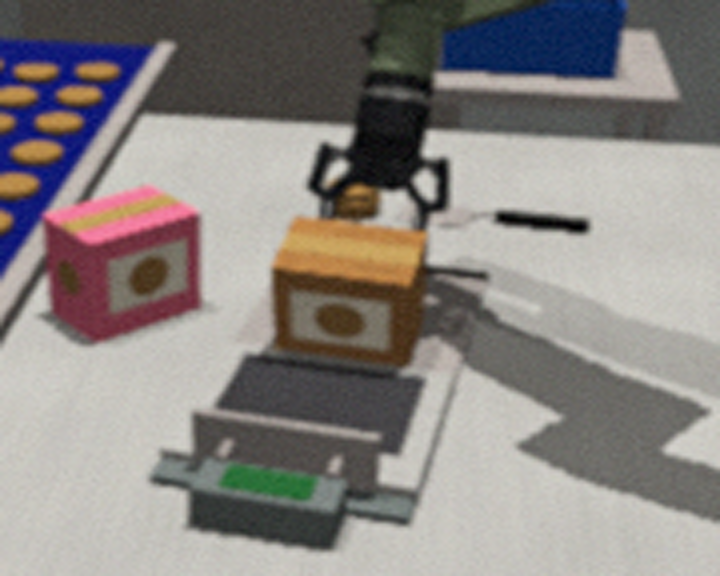

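>>> carry_out(moves=[-0.44, 0.05, 0, 0, 0, 0, 8.5, -0.44, 0.05, 0, 0, 0, 0, 8.5, -0.44, 0.07, 0, 0, 0, 0, 8.5, -0.43, 0.09, 0, 0, 0, 0, 8.5, -0.43, 0.1, 0, 0, 0, 0, 8.5])

```text
time: 9.63
position: [0.5709, -0.0914, 0.1353]
ee_rot: [0.601, -0.286, 0.64, -0.384]
ft_force: [-0.4, -2.8, 3.6]
gripper_width: 0.0852
```

Run:
```python
from h import *
rep();dirs()
```

```text
t 9.63 st mm [-160.6    8.3  135.3] theta 33.4 F st [-2.83 -0.05  3.65] w 0.0852
fwd [-0.835  0.551 -0.005] up [-0.55  -0.835  0.018] left(sy) [-0.006 -0.017 -1.   ]
```

>>> carry_out(moves=[-0.46, 0.05, 0, 0, 0, 0, 8.5, -0.46, 0.07, 0, 0, 0, 0, 8.5, -0.44, 0.1, 0, 0, 0, 0, 8.5, -0.44, 0.11, 0, 0, 0, 0, 8.5, -0.43, 0.13, 0, 0, 0, 0, 8.5])

```text
time: 10.05
position: [0.5733, -0.0655, 0.1427]
ee_rot: [0.601, -0.285, 0.641, -0.382]
ft_force: [0.2, 0.5, -0.6]
gripper_width: 0.0848
```

Run:
```python
from h import *
rep();dirs()
```

```text
t 10.05 st mm [-134.5    9.7  142.7] theta 33.6 F st [ 0.54 -0.09 -0.6 ] w 0.0848
fwd [-0.833  0.553 -0.004] up [-0.553 -0.833  0.015] left(sy) [-0.005 -0.014 -1.   ]
```

Run:
```python
from h import *
c=cap('side');im=cv2.cvtColor(c['color'],cv2.COLOR_RGB2BGR)[100:260,180:360];a=cv2.resize(im,None,fx=2.2,fy=2.2,interpolation=2)
c=cap('scene');im=cv2.cvtColor(c['color'],cv2.COLOR_RGB2BGR)[110:270,160:340];b=cv2.resize(im,None,fx=2.2,fy=2.2,interpolation=2);cv2.imwrite('pics/x6.png',np.hstack([a,b]));rep()
```

```text
t 10.15 st mm [-134.1    9.9  142.8] theta 33.6 F st [0.08 0.33 0.1 ] w 0.0852
```

View pics/x6.png

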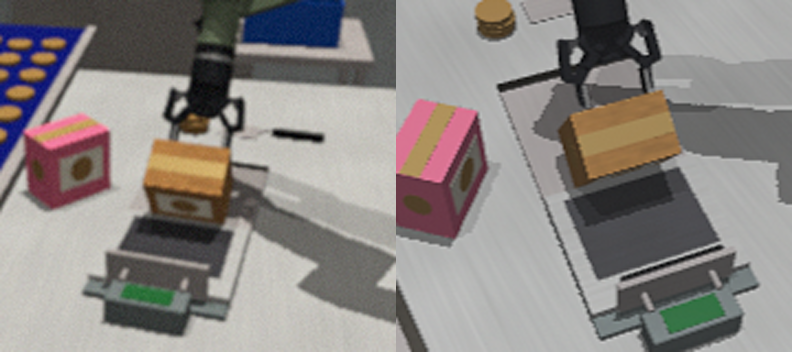

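>>> carry_out(moves=[-0.42, 0.22, 0, 0, 0, 0, 8.5, -0.42, 0.22, 0, 0, 0, 0, 8.5])

```text
time: 10.32
position: [0.5744, -0.0554, 0.1435]
ee_rot: [0.601, -0.285, 0.642, -0.382]
ft_force: [0.7, -0.4, 0.2]
gripper_width: 0.0849
```

Run:
```python
from h import *
rep();c=cap('side');im=cv2.cvtColor(c['color'],cv2.COLOR_RGB2BGR)[100:260,180:360];a=cv2.resize(im,None,fx=2.2,fy=2.2,interpolation=2)
c=cap('scene');im=cv2.cvtColor(c['color'],cv2.COLOR_RGB2BGR)[110:270,160:340];b=cv2.resize(im,None,fx=2.2,fy=2.2,interpolation=2);cv2.imwrite('pics/x7.png',np.hstack([a,b]));rep()
```

```text
t 10.32 st mm [-124.5   10.   143.5] theta 33.6 F st [-0.32 -0.77  0.23] w 0.0849
t 10.42 st mm [-124.    10.2  143.6] theta 33.6 F st [-0.37 -0.02  0.68] w 0.0851
```

View pics/x7.png

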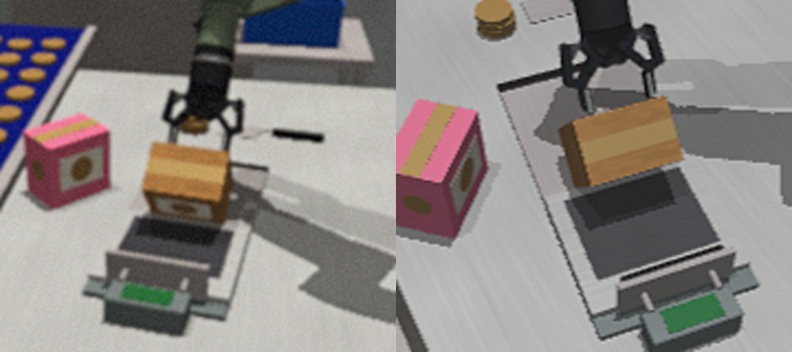

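```bash
cat >> h.py <<'E'
def tilt():
    c=cap('scene');P=cloud(c);col=c['color'].astype(int)
    d=P[...,:2]-C0;sx=d@SX;sy=d@SY;z=P[...,2]
    k=(abs(sy)<.085)&(sx>-.3)&(sx<.08)&(z>.035)&(col[...,0]-col[...,2]>40)
    Q=np.stack([sx[k],z[k]],1);print('n',len(Q),'sx',Q[:,0].min(),Q[:,0].max(),'zmax',Q[:,1].max())
    mid=(abs(sy)<.05)&k
    for a in np.arange(-.26,.08,.01):
        m=mid&(sx>=a)&(sx<a+.01)
        if m.sum()>5: print(round(a*1000),(np.median(z[m])*1000).round(1),end='; ')
    print()
E
python3 - <<'E'
from h import *
tilt();rep()
E
```

```text
n 1345 sx -0.14799176940930314 -0.03408702830885324 zmax 0.17741820808442643
-110 170.9; -100 163.6; -90 155.6; -80 148.0; -70 139.1; -60 130.1; -50 121.8; -40 116.1; 
t 10.47 st mm [-124.5   10.1  143.5] theta 33.6 F st [ 0.77  0.52 -0.26] w 0.0848
```

The case is balanced at about 40°, so I push a little further.

>>> carry_out(moves=[-0.42, 0.22, 0, 0, 0, 0, 8.5, -0.42, 0.24, 0, 0, 0, 0, 8.5, -0.42, 0.26, 0, 0, 0, 0, 8.5])

```text
time: 10.72
position: [0.5767, -0.0412, 0.1443]
ee_rot: [0.601, -0.285, 0.642, -0.382]
ft_force: [-0.4, -0.2, -0.4]
gripper_width: 0.0853
```

Run:
```python
from h import *
rep();tilt();dirs()
```

```text
t 10.72 st mm [-110.     9.8  144.3] theta 33.6 F st [-0.26  0.38 -0.43] w 0.0853
n 1650 sx -0.16794929597805391 -0.014444010115710532 zmax 0.13812653415697707
-170 108.3; -160 109.6; -150 111.9; -140 115.6; -130 116.1; -120 119.1; -110 121.3; -100 124.0; -90 125.3; -80 126.9; -70 129.5; -60 131.7; -50 133.3; -40 123.3; -30 84.3; -20 52.7; 
fwd [-0.832  0.554 -0.004] up [-0.554 -0.832  0.013] left(sy) [-0.004 -0.013 -1.   ]
```

>>> carry_out(moves=[-1.1, -1.7, 0, 0, 0, 0, 8.5, -1.1, -1.7, 0, 0, 0, 0, 8.5, 0, 0, 0, 0, 0, 0, 8.5, 0, 0, 0, 0, 0, 0, 8.5])

```text
time: 11.1
position: [0.5747, -0.0383, 0.1844]
ee_rot: [0.6, -0.286, 0.643, -0.38]
ft_force: [-0.2, 0.6, -0.5]
gripper_width: 0.0851
```

Run:
```python
from h import *
rep();tilt();top('scene',.118,.006);c=top('wrist',.118,.006);save(c,'w8.png');dirs()
c=cap('side');im=cv2.cvtColor(c['color'],cv2.COLOR_RGB2BGR)[100:260,180:360];a=cv2.resize(im,None,fx=2.2,fy=2.2,interpolation=2)
c=cap('scene');im=cv2.cvtColor(c['color'],cv2.COLOR_RGB2BGR)[110:270,160:340];b=cv2.resize(im,None,fx=2.2,fy=2.2,interpolation=2);cv2.imwrite('pics/x8.png',np.hstack([a,b]));rep()
```

```text
t 11.1 st mm [-107.4   12.2  184.4] theta 33.7 F st [ 0.53  0.32 -0.5 ] w 0.0851
n 1071 sx -0.15235727186703504 -0.013411251318859705 zmax 0.12364575953675339
-150 117.3; -140 117.1; -130 116.9; -120 116.6; -110 117.2; -100 117.6; -90 117.7; -80 117.7; -70 118.4; -60 119.2; -50 116.5; -40 117.1; -30 117.2; -20 116.5; 
scene top n 1478 c [-83.   3.] size [139.3 141.6] ang 0.56 z 0.1174 corners [[-153.3000030517578, 73.0999984741211], [-151.89999389648438, -68.5], [-12.600000381469727, -67.19999694824219], [-14.0, 74.5]]
wrist top n 36319 c [-83.4   1.4] size [140.1 134.5] ang 89.98 z 0.1171 corners [[-150.6999969482422, -68.69999694824219], [-16.100000381469727, -68.69999694824219], [-16.100000381469727, 71.4000015258789], [-150.60000610351562, 71.5]]
fwd [-0.831  0.556 -0.002] up [-0.556 -0.831  0.008] left(sy) [-0.002 -0.008 -1.   ]
t 11.35 st mm [-107.4   12.8  183.4] theta 33.8 F st [-0.76 -0.81  0.3 ] w 0.0854
```

View pics/x8.png

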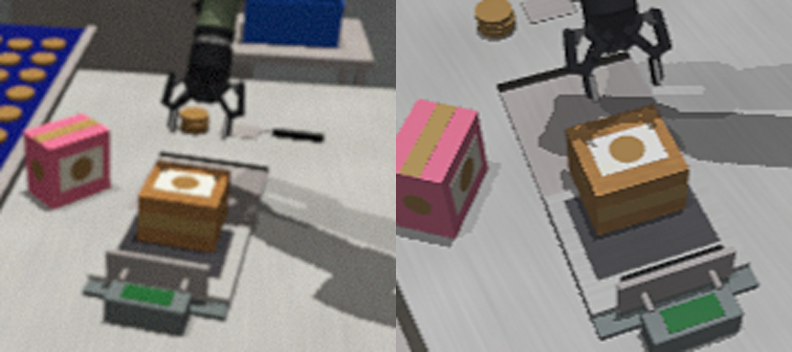

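The case lies flat on the platform, square: sx runs from −150 to −15 mm and the top face is at z 117 mm. Now I go behind and low.

>>> carry_out(moves=[2.24, -1.5, 0.33, 0, 0, 0, 8.5, 2.24, -1.5, 0.33, 0, 0, 0, 8.5, 2.24, -1.5, 0.33, 0, 0, 0, 8.5, 0, 0, 0, 0, 0, 0, 8.5, 1.78, 2.66, 0, 0, 0, 0, 8.5, 1.78, 2.66, 0, 0, 0, 0, 8.5, 1.78, 2.66, 0, 0, 0, 0, 8.5, 1.78, 2.66, 0, 0, 0, 0, 8.5, 0.3, 0.45, 0, 0, 0, 0, 8.5, 0, 0, 0, 0, 0, 0, 8.5])

```text
time: 12.18
position: [0.5719, -0.1217, 0.041]
ee_rot: [0.599, -0.285, 0.646, -0.378]
ft_force: [0.6, -1.5, 1.2]
gripper_width: 0.0852
```

Run:
```python
from h import *
rep();plan([-.16,.002,.045],34);dirs()
```

```text
t 12.18 st mm [-190.4    3.    41. ] theta 33.9 F st [-1.4  -0.83  1.2 ] w 0.0852
shift [-2.75  1.36  0.09] turn [-0.28 -0.05  0.07]
fwd [-0.83   0.558 -0.003] up [-0.558 -0.83   0.004] left(sy) [ 0.001 -0.005 -1.   ]
```

>>> carry_out(moves=[-0.9, 0.52, 0, 0, 0, 0, 8.5, -0.9, 0.52, 0, 0, 0, 0, 8.5, -0.8, 0.5, 0, 0, 0, 0, 8.5, -0.33, 0.21, 0, 0, 0, 0, 8.5, -0.33, 0.21, 0, 0, 0, 0, 8.5, -0.33, 0.21, 0, 0, 0, 0, 8.5])

```text
time: 12.68
position: [0.5819, -0.0774, 0.0495]
ee_rot: [0.601, -0.286, 0.642, -0.38]
ft_force: [-0.4, -2.2, -2.0]
gripper_width: 0.0847
```

Run:
```python
from h import *
rep();dirs()
```

```text
t 12.68 st mm [-145.1   -0.5   49.5] theta 33.7 F st [-2.24  0.04 -1.98] w 0.0847
fwd [-0.832  0.555 -0.002] up [-0.555 -0.832  0.012] left(sy) [-0.005 -0.011 -1.   ]
```

>>> carry_out(moves=[-0.4, 0.31, -0.03, 0, 0, 0, 8.5, -0.4, 0.31, -0.03, 0, 0, 0, 8.5, -0.4, 0.31, -0.03, 0, 0, 0, 8.5, -0.4, 0.31, -0.03, 0, 0, 0, 8.5, -0.4, 0.31, -0.03, 0, 0, 0, 8.5, -0.4, 0.31, -0.03, 0, 0, 0, 8.5, -0.4, 0.31, 0, 0, 0, 0, 8.5, -0.4, 0.31, 0, 0, 0, 0, 8.5])

```text
time: 13.35
position: [0.5896, -0.0375, 0.0497]
ee_rot: [0.602, -0.285, 0.639, -0.385]
ft_force: [-0.9, -3.5, 2.5]
gripper_width: 0.0851
```

Run:
```python
from h import *
rep();dirs();top('scene',.117,.006)
```

```text
t 13.35 st mm [-104.5   -2.5   49.7] theta 33.3 F st [-3.56  0.44  2.47] w 0.0851
fwd [-0.835  0.55  -0.004] up [-0.55  -0.835  0.021] left(sy) [-0.008 -0.02  -1.   ]
scene top n 1707 c [-65.8  -0.9] size [147.1 195.8] ang 89.26 z 0.1173 corners [[-164.6999969482422, -73.0999984741211], [31.100000381469727, -75.69999694824219], [33.0, 71.4000015258789], [-162.8000030517578, 74.0]]
```

>>> carry_out(moves=[-0.42, 0.29, -0.05, 0, 0, 0, 8.5, -0.42, 0.29, -0.05, 0, 0, 0, 8.5, -0.42, 0.29, -0.05, 0, 0, 0, 8.5, -0.42, 0.29, -0.05, 0, 0, 0, 8.5, -0.42, 0.29, -0.03, 0, 0, 0, 8.5, -0.42, 0.29, -0.03, 0, 0, 0, 8.5, -0.42, 0.29, 0, 0, 0, 0, 8.5, -0.42, 0.29, 0, 0, 0, 0, 8.5])

```text
time: 14.07
position: [0.5944, 0.0074, 0.0493]
ee_rot: [0.603, -0.285, 0.638, -0.385]
ft_force: [-0.8, -3.1, 2.0]
gripper_width: 0.0852
```

Run:
```python
from h import *
rep();dirs();top('scene',.117,.006)
```

```text
t 14.07 st mm [-59.4  -0.7  49.3] theta 33.4 F st [-3.2   0.36  2.03] w 0.0852
fwd [-0.835  0.55  -0.005] up [-0.55  -0.835  0.023] left(sy) [-0.008 -0.022 -1.   ]
scene top n 1814 c [-21.1   2.2] size [146.6 195.6] ang 89.84 z 0.1173 corners [[-119.0999984741211, -70.80000305175781], [76.5, -71.4000015258789], [76.9000015258789, 75.19999694824219], [-118.69999694824219, 75.80000305175781]]
```

>>> carry_out(moves=[-0.3, 0.2, 0, 0, 0, 0, 8.5, -0.25, 0.16, 0, 0, 0, 0, 8.5, -0.17, 0.11, 0, 0, 0, 0, 8.5])

```text
time: 14.37
position: [0.5952, 0.0185, 0.049]
ee_rot: [0.603, -0.285, 0.639, -0.384]
ft_force: [-0.7, -3.3, 2.1]
gripper_width: 0.0851
```

Run:
```python
from h import *
rep()
```

```text
t 14.37 st mm [-48.3  -0.   49. ] theta 33.4 F st [-3.32  0.23  2.12] w 0.0851
```

>>> carry_out(moves=[-0.15, 0.1, 0, 0, 0, 0, 8.5, -0.15, 0.1, 0, 0, 0, 0, 8.5])

```text
time: 14.53
position: [0.5958, 0.0223, 0.049]
ee_rot: [0.603, -0.285, 0.639, -0.384]
ft_force: [-0.7, -4.4, 3.1]
gripper_width: 0.0848
```

Run:
```python
from h import *
rep()
```

```text
t 14.53 st mm [-44.4  -0.1  49. ] theta 33.4 F st [-4.42  0.09  3.14] w 0.0848
```

>>> carry_out(moves=[-0.14, 0.09, 0, 0, 0, 0, 8.5])

```text
time: 14.62
position: [0.5964, 0.0227, 0.049]
ee_rot: [0.603, -0.286, 0.638, -0.385]
ft_force: [-3.4, -13.5, 5.4]
gripper_width: 0.085
```

Run:
```python
from h import *
rep()
```

```text
t 14.62 st mm [-44.   -0.6  49. ] theta 33.3 F st [-13.89   1.46   5.41] w 0.085
```

>>> carry_out(moves=[0.05, -0.03, 0, 0, 0, 0, 8.5])

```text
time: 14.7
position: [0.5963, 0.022, 0.0491]
ee_rot: [0.603, -0.286, 0.638, -0.385]
ft_force: [0.9, -0.2, -0.5]
gripper_width: 0.0848
```

Run:
```python
from h import *
rep();top('scene',.117,.006);c=cap('scene');im=cv2.cvtColor(c['color'],cv2.COLOR_RGB2BGR)[140:280,180:340];cv2.imwrite('pics/s9.png',cv2.resize(im,None,fx=4,fy=4,interpolation=2));rep();dirs()
```

```text
t 14.7 st mm [-44.7  -0.6  49.1] theta 33.2 F st [-0.04 -0.92 -0.54] w 0.0848
scene top n 1860 c [-6.5  3.6] size [196.9 146.6] ang 0.32 z 0.1173 corners [[-105.4000015258789, 76.30000305175781], [-104.5999984741211, -70.30000305175781], [92.30000305175781, -69.19999694824219], [91.5, 77.4000015258789]]
t 14.8 st mm [-44.4  -0.4  48.9] theta 33.3 F st [-2.76 -0.6   1.38] w 0.0853
fwd [-0.836  0.549 -0.003] up [-0.548 -0.836  0.023] left(sy) [-0.01  -0.021 -1.   ]
```

View pics/s9.png

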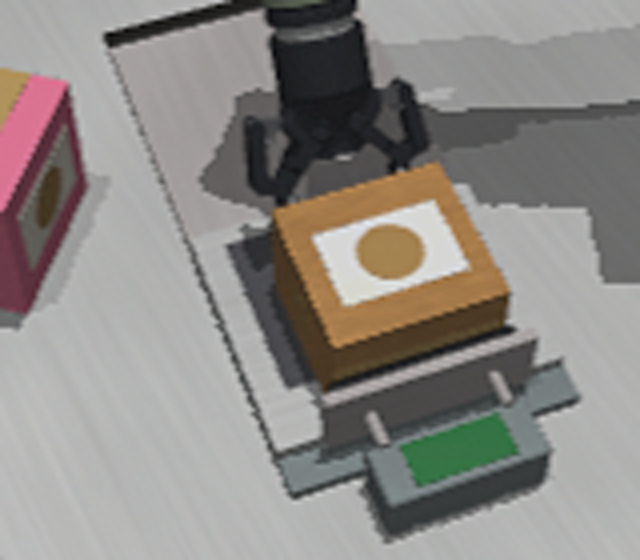

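>>> carry_out(moves=[-0.06, 0.04, 0, 0, 0, 0, 8.5, -0.06, 0.04, 0, 0, 0, 0, 8.5])

```text
time: 14.97
position: [0.5963, 0.0225, 0.0488]
ee_rot: [0.602, -0.287, 0.637, -0.386]
ft_force: [-1.7, -6.4, 4.3]
gripper_width: 0.0852
```

Run:
```python
from h import *
rep();dirs()
```

```text
t 14.97 st mm [-44.2  -0.5  48.8] theta 33.1 F st [-6.53  0.77  4.34] w 0.0852
fwd [-0.837  0.547 -0.002] up [-0.546 -0.837  0.023] left(sy) [-0.011 -0.021 -1.   ]
```

The gentle press reads 6.5 N with no travel, so the case is seated. Now I retract straight back and then lift.

>>> carry_out(moves=[0.4, -0.26, 0, 0, 0, 0, 8.5, 1.2, -0.8, 0, 0, 0, 0, 8.5, 2.5, -1.6, 0, 0, 0, 0, 8.5, 2.5, -1.6, 0, 0, 0, 0, 8.5, -1.8, -2.7, 0, 0, 0, 0, 8.5, -1.8, -2.7, 0, 0, 0, 0, 8.5, -1.8, -2.7, 0, 0, 0, 0, 8.5, -1.8, -2.7, 0, 0, 0, 0, 8.5, 0, 0, 0, 0, 0, 0, 8.5, 0, 0, 0, 0, 0, 0, 8.5])

```text
time: 15.8
position: [0.5747, -0.0574, 0.1746]
ee_rot: [0.598, -0.286, 0.647, -0.377]
ft_force: [0.3, 0.4, -1.6]
gripper_width: 0.0851
```

Run:
```python
from h import *
rep();top('scene',.117,.006);c=top('wrist',.117,.006);save(c,'w10.png')
P=cloud(c).reshape(-1,3);d=P[:,:2]-C0;sx=d@SX;sy=d@SY
k=(abs(sy)<.074)&(abs(P[:,2]-.074)<.004)&(sx>.05);print('pad top wrist',k.sum(),np.percentile(sx[k],[1,50]) if k.sum() else '')
c=cap('scene');save(c,'s10.png')
```

```text
t 15.8 st mm [-126.3    9.4  174.6] theta 33.9 F st [ 0.39 -0.22 -1.63] w 0.0851
scene top n 1732 c [22.3  2.1] size [138.2 141.7] ang 0.19 z 0.1173 corners [[-47.0, 72.80000305175781], [-46.599998474121094, -69.0], [91.5999984741211, -68.5], [91.0999984741211, 73.19999694824219]]
wrist top n 27168 c [21.2  0.5] size [133.7 140.3] ang 0.01 z 0.1169 corners [[-45.599998474121094, 70.69999694824219], [-45.599998474121094, -69.69999694824219], [88.0999984741211, -69.5999984741211], [88.0999984741211, 70.69999694824219]]
pad top wrist 0
```

View pics/w10.png

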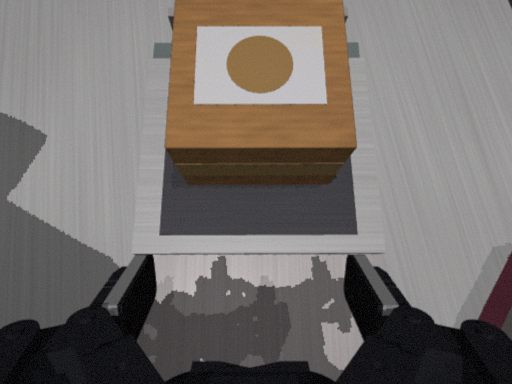

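View pics/s10.png

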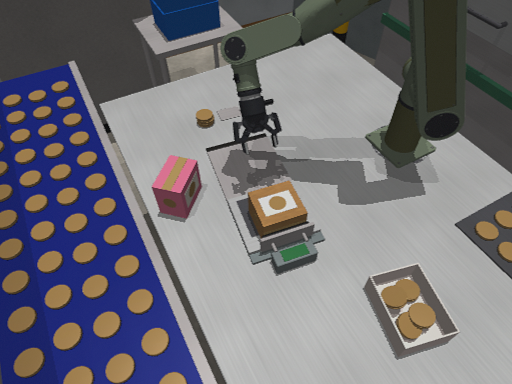

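The case lies flush at the pad (scene px 278,208), yaw under 0.2°. The gripper is clear, and the tub, spatula, stack and pink case look unmoved.

```bash
python3 -c "
from cell import ctrl
print(ctrl.sign_off())"
```

```text
the job is handed in; nothing more can be done
None
```

The job is done and handed in, but one press on the end stop may have touched the 15 N limit. I slid the brown case to the step, tipped it over onto the platform, slid it on to the black stop pad, and backed the hand clear.

- **Step:** the case stopped there and did not move under a 6.9 N press. An earlier press had peaked at about 11.5 N along the push. The case stood square to the edge, within about 0.1° in the scene camera.
- **Tipping:** the push stayed at about 5 N along the push. The case fell flat on its side by itself, just past 40°.
- **Stop pad:** contact showed as no further travel at about 14 N along the push. Adding the upward part, the force on the hand was close to 15 N for one reading, so that limit is borderline. I eased off at once, and a second press of 6.5 N along the push (7.9 N in all) confirmed the seating.
- **Last checks:** the case top is at the pad face measured at the start (90 mm in my working frame). The scene camera put it at 91 mm and the wrist camera at 88 mm, which is within calibration error. The yaw is under 0.2° and the case lies flat.
- **Bystanders:** the tub, spatula, biscuit stack and pink case look unmoved in the last picture.
- **Time:** the last check was at about 16 s.

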